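# Set the electrode gap of a weld stand with a gauge blade

## Task

Take the setting gauge with the narrow, notched blade out of the tray and slide its blade flat along the weld stand's bed, between the two guide ribs and under the raised electrode, until the notch line on the blade is level with the front ends of the ribs. Let go of the gauge there, then press the weld head down from its round top pad until the electrode rests on the blade. Leave the wide-bladed gauge in the tray.

Things in the scene. Friction and masses are not known exactly. Their poses are not given: they have to be found in the camera images.
- narrow_gauge: The gauge to use, about 160 g: flat steel blade 155 long, 20 wide, 6 thick, with an upright black handle 32 (along x) x 14 (y), its top 56 above the blade's underside. Origin: underside of the blade below the handle. x runs along the blade to its tip, 130 from the origin (tail 25 behind), z up. A notch in each edge and a dark line lie 95 from the origin. Grip the handle across its 14 mm.
- mark (a point): The notch line of the narrow gauge, mid-width, on the underside of the blade; 95 from the gauge's origin, 35 behind the tip. Axes as the gauge's.
- wide_gauge: The other gauge, to be left in the tray: same handle and length, but its blade is 34 wide without notches or line. Origin and axes as for the narrow gauge.
- tray: Open grey tray, 250 (x) x 270 (y) x 32 high, walls and floor 4 thick, fixed to the bench. Origin: centre of its underside. The gauges lie on its floor with some loose hardware, no taller than 15, around them. Which gauge is on which side (y) varies.
- stand: Weld stand, fixed: flat aluminium bed, x -150 to 120, 90 wide, 16 high; black column at x 65 to 110, 70 wide, its top 128 above the bench. Origin: on the bench below the mouth of the gap; the blade goes in along +x. Two guide ribs on the bed, 8 high, x 0 to 45, stand 28 apart (y 14 to 26 on either side). The free bed before them (x -150 to 0) carries the gauge's handle end.
- mouth (a point): Point on the bed's top surface, 16 above the bench, midway between the front ends of the ribs: the notch line must come here. x points into the gap, z up, y across.
- weld_head (a joint): Travel of the sliding weld head, m, growing downward. At 0 the copper electrode foot (20 wide, x 2 to 38 in from the mouth) is 18 mm above the bed, at 0.012 it rests on a 6 mm blade; end stop 0.0175. It stays where it is left and moves at about 3 N. Above the foot is a brass and black block, 50 wide, from the mouth's plane to 58 inward.
- head_top (a point): Centre of the top of the weld head's round press pad (black, diameter 38), 22 mm in from the mouth; it moves with the head. At joint 0 it is 138 above the bench; nothing stands higher nearby.
Things that resemble listed ones, but are neither listed nor needed, are in the scene too. Leave any yellow look-alike of the narrow_gauge alone. What is shaped like the wide_gauge but yellow is not meant.

How it is judged:
By the outcome, as a careful person would: the job done as asked, in the order asked, and still so for the second after the job is handed in, with the robot touching nothing.
It also fails if it takes over 50 s, if anything falls off the work surface, if the arm or the gripper's body presses on something with over 40 N, if the wrist force passes 120 N, or if a joint passes its speed limit or range.

## Robot

A 6-joint arm with a two-finger parallel gripper is mounted at the origin on the work surface. World frame = base frame: x ahead of the robot, y to its left, z up, the work surface at z = 0. Lengths are in m, angles in rad, forces in N, time in s.
With the tool pointing down it reaches from about 0.275 to 0.75 m from the base axis. Payload 10.2 kg.
Tool frame: the origin (TCP) lies midway between the tips of the shut fingers; the grasp point (between the pads) lies 19 mm behind it (env.hold_point_z is the distance from the TCP to the grasp point, in m); x points along the fingers, z is the direction in which the jaws open and shut, and the axes are right-handed (so a half turn about x gives the same grasp; the last joint's range is limited). The gripper opens to 85 mm and grips with 20 to 120 N. Pads are 22 mm wide; open, the fingers measure 114 mm over their backs; the gripper's body (76 mm by 85 mm) begins 54 mm behind the grasp point. The pads swing forward as they close: fully open they stand 13 mm farther back than shut.
Start: joints at [1.084, 0.313, 1.498, -0, 1.331, -0.223], TCP at [0.137, 0.507, 0.231] pointing down, gripper open.
Joint ranges: [-2.94, 2.94], [-0.97, 2.17], [0.19, 2.56], [-1.23, 4.37], [0.02, 3.11], [-2.88, 2.88]. Speed limits (rad/s): [2.39, 2.39, 3.01, 3.14, 3.14, 3.14].

## Interface

Orientations are given as a unit quaternion [x, y, z, w].
In Python, from bench import env, kinematics, monitor, eyes, job gives the robot as it stands. The module is installed in compiled form; this text tells all that it offers. Calls block until the motion is done:
- env.reach(position, orientation): joint-space move of the TCP to a pose.
- env.movel(position, velocity=0.15, frame=None, guard=None): straight line of the TCP; frame=None keeps the orientation; velocity is the mean speed in m/s. With guard (N) it stops when the force on the tool has changed by that much, and returns True; else False.
- env.set_joints(angles): joint-space move.
- env.release() and env.close_gripper(effort=None): open the fingers fully, or close them until they stop; effort is the grip in N (None keeps the last).
- env.hold(seconds).
- kinematics.ik(position, orientation): joint angles nearest the present ones, or None.
- monitor.sense(): the state.
- eyes.grab_frame(name): name is "scene" or "top"; returns a dict with "frame" (420x560x3 uint8, red, green, blue), "mtx" (3x3 intrinsics, pixels), "view" (4x4, takes a point from world to camera coordinates). Camera axes: x right, y down, z forward; pixel columns grow to the right and rows downward; lengths in m; the calibration is good to about 2 mm. A picture is of the moment at which its call begins. There is no depth.
A pose or a line that the arm cannot do raises env.MotionError and nothing moves.
- job.hand_in(): hands the job in, once; it reports no verdict.
The state is a dict: "clock": time; "joints": joint angles; "qvel": joint speeds; "joint_efforts": joint torques, N m; "position": TCP position; "ee_rot": TCP orientation; "contact_force": force on the tool from outside, world axes, zero at the start; "ft_torque": the same for the moment, N m; "finger_gap": opening from 0.0 (shut) to 1.0 (fully open).
Only numpy, scipy, OpenCV 4.12 (cv2) and the standard library are available. Lean on these libraries where they do the work, as an engineer would, in place of code of your own. Each camera call takes 0.05 s, during which the arm holds its last target. There are 200 camera calls.

## Working session

There is one attempt and no reset: what is moved stays moved. The work goes in short steps, each a Python script; the robot and the scene stay as the last script left them, time stands still between calls to the robot, and variables do not carry over. Pictures are saved under pics/ and viewed, about 8 in all and at most 12, crops included, and the job is handed in when it is done.

```bash
mkdir -p pics; cat > h.py <<'E'
import numpy as np, cv2
from bench import env, kinematics, monitor, eyes, job
def grab(n,save=None):
    f=eyes.grab_frame(n)
    if save: cv2.imwrite('pics/'+save,f['frame'][:,:,::-1])
    return f
def ray(f,px,z):
    V=np.array(f['view']);R,t=V[:3,:3],V[:3,3];c=-R.T@t
    d=R.T@np.linalg.inv(f['mtx'])@np.array([px[0],px[1],1.])
    return c+d*(z-c[2])/d[2]
def proj(f,p):
    V=np.array(f['view']);q=np.array(f['mtx'])@(V[:3,:3]@np.array(p)+V[:3,3]);return q[:2]/q[2]
E
python3 - <<'E'
from h import *
import pickle
d={}
for n in('scene','top'):
    f=grab(n,n+'0.png');d[n]={k:np.array(v) for k,v in f.items()}
    V=d[n]['view'];print(n,-V[:3,:3].T@V[:3,3],V[2,:3],d[n]['mtx'][0,0])
pickle.dump(d,open('f0.pkl','wb'))
s=monitor.sense();print(s['position'],s['ee_rot'],s['clock'],s['contact_force'],env.hold_point_z)
E
```

```text
scene [0.93824684 0.36187685 0.96466773] [-0.46505903 -0.41130117 -0.78393332] 427.9069078837104
top [ 0.29514757 -0.09312285  0.9661486 ] [ 0.16503555 -0.00840783 -0.98625178] 422.05577744062407
[0.13678748 0.50664071 0.23078653] [-0.43005613  0.56179281  0.42974255  0.56103645] 0.1 [ 0.09004676  0.33426515 -1.14140641] 0.0187
```

View pics/top0.png

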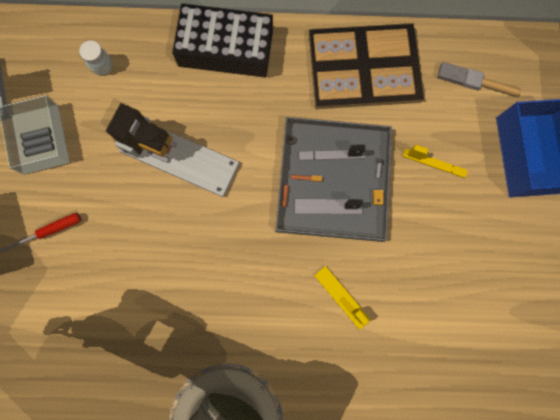

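View pics/scene0.png

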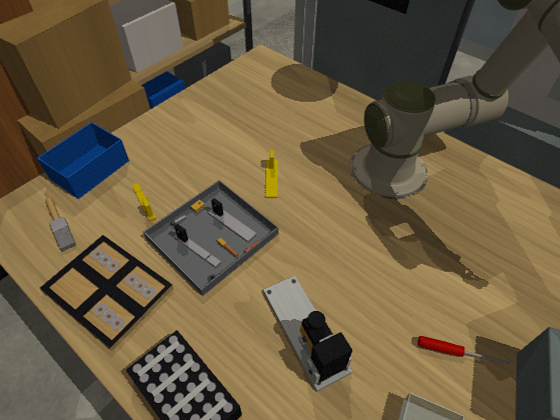

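Top view: the candidates are the steel narrow gauge (335,155) and steel wide gauge (325,205), both in the tray, plus the yellow look-alikes at (435,163) and (342,297). I choose (335,155), which is narrow and shows a line near its tip. The stand is at (175,150), with its column at the upper left (130,128) and the free bed towards (235,180).

```bash
python3 - <<'E'
from h import *
import pickle
d=pickle.load(open('f0.pkl','rb'));im=d['top']['frame'];sc=d['scene']['frame']
def crop(i,x0,y0,x1,y1,s):return cv2.resize(np.ascontiguousarray(i[y0:y1,x0:x1]),None,fx=s,fy=s,interpolation=cv2.INTER_CUBIC)
a=crop(im,288,140,388,170,5);b=crop(im,102,98,246,200,4);c=crop(sc,258,270,358,392,3)
e=crop(sc,160,215,235,272,4)
M=np.zeros((600,800,3),np.uint8)
M[:150,:500]=a;M[:228,500:800]=e;M[160:568,:500]=b[:408,:500];M[230:596,500:800]=c
cv2.imwrite('pics/m1.png',M[:,:,::-1])
f=d['top']
hsv=cv2.cvtColor(im,cv2.COLOR_RGB2HSV)
def show(mask,roi,z,name):
    m=np.zeros_like(mask);x0,y0,x1,y1=roi;m[y0:y1,x0:x1]=mask[y0:y1,x0:x1]
    cs,_=cv2.findContours(m,cv2.RETR_EXTERNAL,cv2.CHAIN_APPROX_NONE)
    for c in sorted(cs,key=cv2.contourArea)[::-1][:2]:
        if cv2.contourArea(c)<15: continue
        bx=cv2.boxPoints(cv2.minAreaRect(c))
        P=np.array([ray(f,p,z)[:2] for p in bx])
        print(name,cv2.contourArea(c),bx.round(1).tolist(),P.round(4).tolist(),'L',np.linalg.norm(P[1]-P[0]).round(4),np.linalg.norm(P[2]-P[1]).round(4))
print(im[155,300:372].mean(1).round().astype(int).tolist())
g=im.mean(2)
show(((g>105)).astype(np.uint8)*255,(293,140,380,170),.010,'narrow')
show(((g<45)).astype(np.uint8)*255,(340,140,375,170),.06,'handle')
show(((g>105)&(hsv[...,1]<60)).astype(np.uint8)*255,(105,100,245,200),.016,'bed')
E
```

```text
[142, 145, 144, 145, 146, 144, 145, 140, 145, 143, 144, 142, 136, 110, 105, 130, 144, 146, 147, 146, 145, 145, 145, 145, 145, 145, 144, 143, 145, 146, 145, 142, 146, 143, 142, 143, 145, 142, 144, 142, 142, 143, 145, 143, 141, 139, 132, 103, 67, 39, 36, 39, 38, 38, 35, 33, 39, 44, 45, 46, 50, 65, 81, 89, 90, 78, 73, 74, 70, 73, 82, 86]
narrow 372.0 [[299.0, 150.0], [365.0, 150.0], [365.0, 159.0], [299.0, 159.0]] [[0.6087, -0.1446], [0.6138, -0.3006], [0.5918, -0.3005], [0.5867, -0.1451]] L 0.1561 0.0221
handle 113.5 [[348.1000061035156, 146.39999389648438], [363.6000061035156, 144.8000030517578], [364.5, 154.3000030517578], [349.1000061035156, 155.89999389648438]] [[0.6043, -0.2519], [0.6091, -0.2867], [0.587, -0.2887], [0.5823, -0.2541]] L 0.035 0.0222
bed 2333.5 [[112.9000015258789, 148.6999969482422], [128.1999969482422, 113.5999984741211], [239.0, 161.60000610351562], [223.8000030517578, 196.8000030517578]] [[0.5955, 0.2894], [0.683, 0.2616], [0.574, -0.0053], [0.4895, 0.0259]] L 0.0918 0.2883
```

View pics/m1.png

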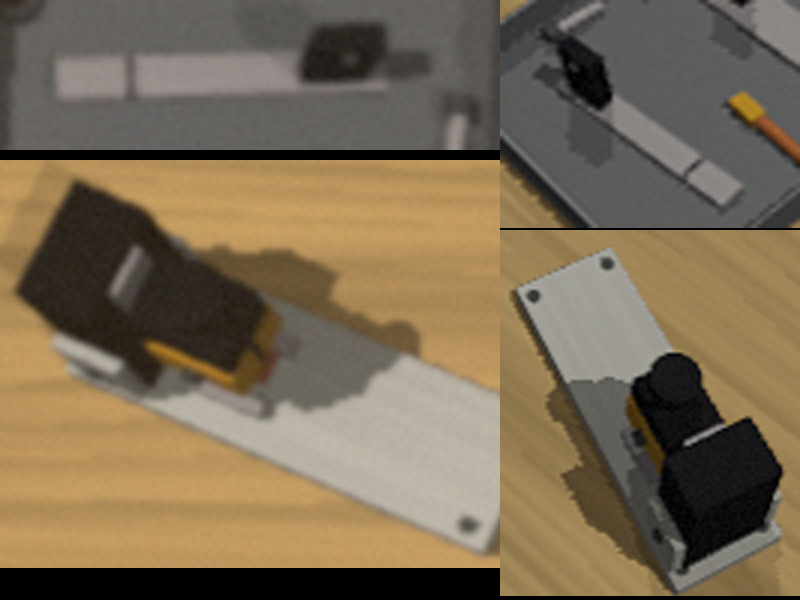

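The montage confirms the choice. The notched blade with the dark line is in the tray (line at about (313,155) in the top image), its tip points to +y and its handle is at about (356,151). On the stand, the ribs and mouth are near (168,200) and the round pad is visible in the scene view at about (317,320). Next I refine the edge fits and cross-check with the second view.

```bash
cat > meas.py <<'E'
from h import *
def edgepts(g,pts0,pts1,n,half,thr=None):
    """along segment pts0-pts1, find the strongest gradient on normals; robust line fit"""
    p0,p1=np.array(pts0,float),np.array(pts1,float);t=(p1-p0)/np.linalg.norm(p1-p0);nn=np.array([-t[1],t[0]])
    s=np.arange(-half,half+.01,.25);out=[]
    gg=cv2.GaussianBlur(g.astype(np.float32),(0,0),.7)
    for a in np.linspace(0,1,n):
        q=(p0+a*(p1-p0))+s[:,None]*nn
        v=cv2.remap(gg,q[:,0].astype(np.float32)[None],q[:,1].astype(np.float32)[None],cv2.INTER_LINEAR)[0]
        d=np.abs(np.gradient(v));w=np.where(d>.5*d.max(),d,0);out.append(p0+a*(p1-p0)+nn*(s*w).sum()/w.sum())
    l=cv2.fitLine(np.array(out,np.float32),cv2.DIST_HUBER,0,.01,.01).ravel()
    return l[2:],l[:2]
def inter(a,b):
    k=np.linalg.solve(np.array([a[1],-b[1]]).T,b[0]-a[0]);return a[0]+k[0]*a[1]
E
python3 - <<'E'
from meas import *
import pickle
d=pickle.load(open('f0.pkl','rb'));f=d['top'];g=f['frame'].mean(2)
up=edgepts(g,(302,152),(345,150.5),25,3);lo=edgepts(g,(302,160),(345,158.5),25,3)
tip=edgepts(g,(299,153.5),(299,158.5),6,3)
a,b=[ray(f,inter(tip,e),.010)[:2] for e in(up,lo)];T=(a+b)/2
far=[(0,0),(0,0)]
r=[ray(f,e[0]+e[1]*np.sign(e[1][0])*20,.010)[:2] for e in(up,lo)];
dirs=[ (x-y)/np.linalg.norm(x-y) for x,y in zip((a,b),r)]
u=sum(dirs);u/=np.linalg.norm(u)
print('tip',T,'w',np.linalg.norm(a-b),'yaws',[np.degrees(np.arctan2(*x[::-1])) for x in dirs],'origin',T-.13*u)
# dark line
row=g[152:158,306:324].mean(0);w=np.clip(135-row,0,None);c=306+(np.arange(18)*w).sum()/w.sum()
print('line',c,ray(f,(c,155.5),.010)[:2], 'dist tip',np.linalg.norm(ray(f,(c,155.5),.010)[:2]-T))
# bed in top (z .016)
lo=edgepts(g,(135,157),(218,193.5),40,4);up=edgepts(g,(208,149),(235,160.5),15,4);en=edgepts(g,(237,166),(226,192),15,4)
A,B=inter(lo,en),inter(up,en);print('bed px',A,B)
a,b=[ray(f,p,.016)[:2] for p in(A,B)];m=ray(f,lo[0],.016)[:2]
dl=(m-a);dl/=np.linalg.norm(dl);n=(b-a)/np.linalg.norm(b-a)
print('corners',a,b,'w',np.linalg.norm(a-b),'yaw',np.degrees(np.arctan2(dl[1],dl[0])),'perp',dl@n)
print('mouth',(a+b)/2+.15*dl)
# scene
f2=d['scene'];g2=f2['frame'].mean(2)
for p in (a,b):print('proj scene',proj(f2,[*p,.016]))
E=edgepts(g2,(266,290),(293,279),15,4);L=edgepts(g2,(297,281),(317,306),15,4);R=edgepts(g2,(265,293),(312,380),40,4)
C=[ray(f2,inter(E,x),.016)[:2] for x in(L,R)];mm=ray(f2,R[0],.016)[:2]-C[1]
print('scene px',inter(E,L),inter(E,R),'corners',C,'yaw',np.degrees(np.arctan2(mm[1],mm[0])),'w',np.linalg.norm(C[0]-C[1]))
E
```

```text
tip [ 0.59604374 -0.14478057] w 0.019105575054635542 yaws [np.float64(93.62549848731753), np.float64(93.50084225158223)] origin [ 0.6041231  -0.27452927]
line 313.6915504511895 [ 0.59636691 -0.17950405] dist tip 0.03472498203705613
bed px [223.70888 195.91582] [238.98512 162.64755]
corners [0.49147104 0.0262293 ] [ 0.57152697 -0.00528406] w 0.0860351302604206 yaw 67.90323899704748 perp 0.010647890085186398
mouth [0.58792479 0.1494551 ]
proj scene [293.43822592 273.15499278]
proj scene [263.06731902 286.86532377]
scene px [294.06104 274.8544 ] [262.43073 291.44336] corners [array([0.49422405, 0.03059986]), array([0.58193466, 0.00211883])] yaw 69.36978799167262 w 0.092218868437258
```

```bash
cat >> h.py <<'E'
from scipy.spatial.transform import Rotation
def quat(psi,flip=1):
    x=np.array([0,0,-1.]);z=flip*np.array([-np.sin(psi),np.cos(psi),0]);y=np.cross(z,x)
    return Rotation.from_matrix(np.array([x,y,z]).T).as_quat()
E
python3 - <<'E'
from meas import *
import pickle
d=pickle.load(open('f0.pkl','rb'));f2=d['scene'];g2=f2['frame'].mean(2)
tip=edgepts(g2,(214.5,266),(221,261.5),8,3);a=edgepts(g2,(190,241),(206,253),12,3)
print('tip proj from top',proj(f2,[.59604,-.14478,.01]),'line',proj(f2,[.59637,-.1795,.01]),'scene tip edge mid',tip[0], ray(f2,tip[0],.01))
o=np.array([.6041,-.2745])
for fl in(1,-1):
  for psi in (93.56,68.5):
    print(fl,psi,kinematics.ik([*o,.12],quat(np.radians(psi),fl)))
E
```

```text
tip proj from top [217.32738282 262.75310739] line [208.11984722 255.393545  ] scene tip edge mid [217.53003 263.43225] [ 0.59712484 -0.14288401  0.01      ]
1 93.56 [-6.02684482e-01  7.11569215e-01  1.16921038e+00 -4.44089210e-16
  1.26081306e+00  2.47677445e+00]
1 68.5 None
-1 93.56 [-6.02684482e-01  7.11569215e-01  1.16921038e+00 -4.44089210e-16
  1.26081306e+00 -6.64818204e-01]
-1 68.5 [-6.02684482e-01  7.11569215e-01  1.16921038e+00 -4.44089210e-16
  1.26081306e+00 -2.27438693e-01]
```

```bash
python3 - <<'E'
from h import *
o=np.array([.6045,-.2738]);q=quat(np.radians(93.56),-1)
env.reach([*o,.22],q)
env.movel([*o,.06],velocity=.25)
print(env.movel([*o,.0213],velocity=.08,guard=8))
env.close_gripper(effort=50)
s=monitor.sense();print(s['finger_gap'],s['contact_force'],s['position'],s['clock'])
env.movel([*o,.13],velocity=.15)
s=monitor.sense();print(s['finger_gap'],s['contact_force'],s['position'],s['clock'])
f=grab('top');g=grab('scene')
def crop(f,p,h,s):
    x,y=proj(f,p).astype(int);i=f['frame'][max(y-h,0):y+h,max(x-h,0):x+h];return cv2.resize(i,(2*h*s,2*h*s),interpolation=cv2.INTER_CUBIC)
c=[.6,-.2,.115]
cv2.imwrite('pics/g1.png',np.hstack([crop(f,c,50,4),crop(g,c,50,4)])[:,:,::-1])
E
```

```text
False
0.15618157483786968 [0.86539009 0.05201055 1.11630287] [ 0.60462488 -0.27387307  0.02147963] 5.3583
0.15604516980328506 [ 0.72481482  0.59594886 -2.69243163] [ 0.60401175 -0.27348523  0.12872345] 6.2333
```

View pics/g1.png

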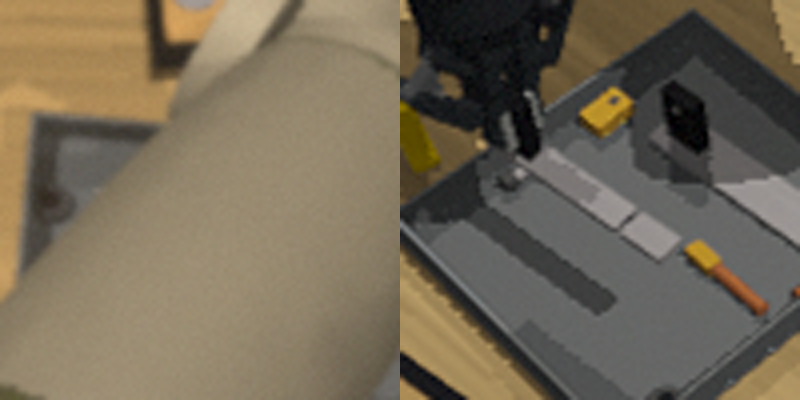

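The gauge is held level, with its line and tip visible at about (625,215) and (668,250) in the scene crop. The arm hides it from the top camera. Next I resolve the 6 mm disagreement on the stand using the bed screw dots seen in both views.

```bash
python3 - <<'E'
from meas import *
import pickle
d=pickle.load(open('f0.pkl','rb'))
def dot(f,p,r=4):
    g=f['frame'].mean(2);x,y=p;w=g[y-r:y+r+1,x-r:x+r+1];m=np.median(w);k=np.clip(m-25-w,0,None)
    yy,xx=np.mgrid[-r:r+1,-r:r+1];return np.array([x+(k*xx).sum()/k.sum(),y+(k*yy).sum()/k.sum()]),k.sum()
for n,ps in(('top',[(219,189),(232,163)]),('scene',[(269,292),(294,281)])):
    f=d[n];print(n)
    P=[]
    for p in ps:
        c,k=dot(f,p,3);P.append(ray(f,c,.016)[:2]);print(c.round(2),k.round(),P[-1].round(4))
    v=P[1]-P[0];print('mid',(P[0]+P[1])/2,'sep',np.linalg.norm(v),'perp yaw',np.degrees(np.arctan2(v[1],v[0]))%180+ (90 if np.degrees(np.arctan2(v[1],v[0]))%180<90 else -90))
f=d['top']
def crop(f,x0,y0,x1,y1,s):return cv2.resize(np.ascontiguousarray(f['frame'][y0:y1,x0:x1]),None,fx=s,fy=s,interpolation=cv2.INTER_CUBIC)
M=np.zeros((600,800,3),np.uint8)
M[:440,:400]=crop(d['top'],200,145,250,200,8);M[:400,400:]=crop(d['scene'],255,265,305,315,8)
cv2.imwrite('pics/m2.png',M[:440,:,::-1])
E
```

```text
top
[218.56 188.88] 341.0 [0.5076 0.0389]
[231.03 162.68] 318.0 [0.5709 0.0132]
mid [0.53923933 0.02602929] sep 0.06826417013552465 perp yaw 67.88775165411909
scene
[268.69 291.56] 786.0 [0.5719 0.0139]
[293.29 280.78] 663.0 [0.5086 0.0401]
mid [0.54025921 0.02700912] sep 0.06855629642645625 perp yaw 67.5511739904459
```

View pics/m2.png

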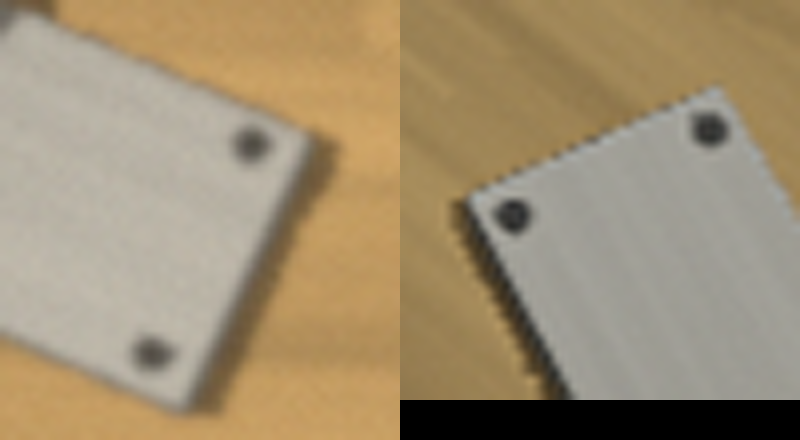

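```bash
python3 - <<'E'
from h import *
import pickle
d=pickle.load(open('f0.pkl','rb'))
u=np.array([np.cos(np.radians(67.75)),np.sin(np.radians(67.75))])
for n,c,o,mid in(('top',[(187,406),(312,140)],(200,145),(.53924,.02603)),('scene',[(470-400,200),(720-400,88)],(255,265),(.54026,.02701))):
    f=d[n];P=[ray(f,np.array(o)+(np.array(p)+.5)/8-.5,.016)[:2] for p in c]
    m=(P[0]+P[1])/2;print(n,P,'w',np.linalg.norm(P[0]-P[1]),'inset',(np.array(mid)-m)@u,(np.array(mid)-m)@[-u[1],u[0]],'mouth',m+.15*u)
# rib front / line-of-sight check: expected rib front corners in top
f=d['top'];M=np.array([.5885,.1495]);nn=np.array([-u[1],u[0]])
for x,y in((0,14),(0,26),(0,-14),(0,-26)):print(x,y,proj(f,[*(M+x/1000*u+y/1000*nn),.024]).round(1))
E
```

```text
top [array([0.4928279, 0.0280666]), array([ 0.57290257, -0.00424019])] w 0.08634628983509786 inset 0.015479462965397744 -0.0005547949346818401 mouth [0.58966253 0.15074428]
scene [array([5.76660572e-01, 2.43684376e-04]), array([0.49496074, 0.03287387])] w 0.08797494560146253 inset 0.01135776935397093 -0.00016070601728022008 mouth [0.59260795 0.15538985]
0 14 [169.4 157.8]
0 26 [167.  162.4]
0 -14 [174.7 147.2]
0 -26 [177.  142.6]
```

```bash
cat >> h.py <<'E'
psi=np.radians(67.75);u=np.array([np.cos(psi),np.sin(psi)]);nn=np.array([-u[1],u[0]]);M=np.array([.5914,.1528]);Q=quat(psi,-1)
E
python3 - <<'E'
from h import *
p=M-.150*u
env.movel([.6045,-.2738,.195],velocity=.2)
env.reach([*p,.195],Q)
env.movel([*p,.07],velocity=.2)
print(env.movel([*p,.0355],velocity=.06,guard=6))
s=monitor.sense();print(s['finger_gap'],s['contact_force'],s['position'],s['clock'])
f=grab('top','t2.png');g=grab('scene')
def crop(f,p,h,s):
    x,y=proj(f,p).astype(int);print(x-h,y-h);i=f['frame'][y-h:y+h,x-h:x+h];return cv2.resize(i,(2*h*s,2*h*s),interpolation=cv2.INTER_CUBIC)
c=[*(M-.03*u),.02]
cv2.imwrite('pics/g2.png',np.hstack([crop(f,c,40,5),crop(g,c,40,5)])[:,:,::-1])
E
```

```text
False
0.16011841335681518 [-0.65044927 -0.4696341  -2.54336297] [0.53476209 0.01397421 0.03560199] 9.4417
142 116
261 281
```

View pics/g2.png

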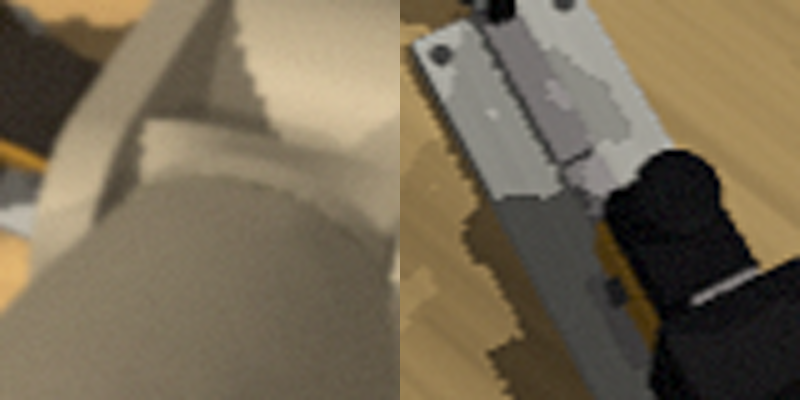

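```bash
python3 - <<'E'
from h import *
f=grab('scene')
t=np.array(monitor.sense()['position'][:2])
for n,c in(('lineL',(562,163)),('lineR',(597,151)),('upL',(490,40)),('upR',(527,28))):
    r=ray(f,np.array([261,281])+(np.array([c[0]-400,c[1]])+.5)/5-.5,.0240)[:2]-t
    print(n,(r@u).round(4),(r@nn).round(4))
E
```

```text
lineL 0.0949 -0.0093
lineR 0.0968 0.0085
upL 0.0214 -0.0107
upR 0.0236 0.0087
```

```bash
python3 - <<'E'
from h import *
p=M-.150*u
print(env.movel([*p,.0342],velocity=.03,guard=5), monitor.sense()['contact_force'])
e=M-.0952*u
print(env.movel([*e,.0342],velocity=.04,guard=8), monitor.sense()['contact_force'])
print(env.movel([*e,.0328],velocity=.02,guard=5))
s=monitor.sense();print(s['contact_force'],s['position'],s['clock'],(np.array(s['position'][:2])-M)@u,(np.array(s['position'][:2])-M)@nn)
env.release()
env.movel([*e,.16],velocity=.2)
# stand aside beyond free end, clear of top camera's view of the mouth
k=e-.20*u
env.reach([.45,-.20,.22],Q)
f=grab('top','t3.png');g=grab('scene','s3.png')
x,y=135,115
i=cv2.resize(f['frame'][y:y+75,x:x+90],None,fx=6,fy=6,interpolation=cv2.INTER_CUBIC)
j=cv2.resize(g['frame'][265:340,255:305],None,fx=5,fy=5,interpolation=cv2.INTER_CUBIC)
W=np.zeros((450,790,3),np.uint8);W[:,:540]=i;W[:375,540:]=j
cv2.imwrite('pics/g3.png',W[:,:,::-1]);print(monitor.sense()['clock'])
E
```

```text
False [ 0.35190926 -1.05355742 -2.26817004]
False [ 0.15415589  0.49544545 -1.98567914]
False
[-2.36022966 -1.44536806  5.13339452] [0.55560354 0.06447149 0.03343619] 11.6083 -0.09530589290449586 -0.0003143915925291138
14.3
```

View pics/g3.png

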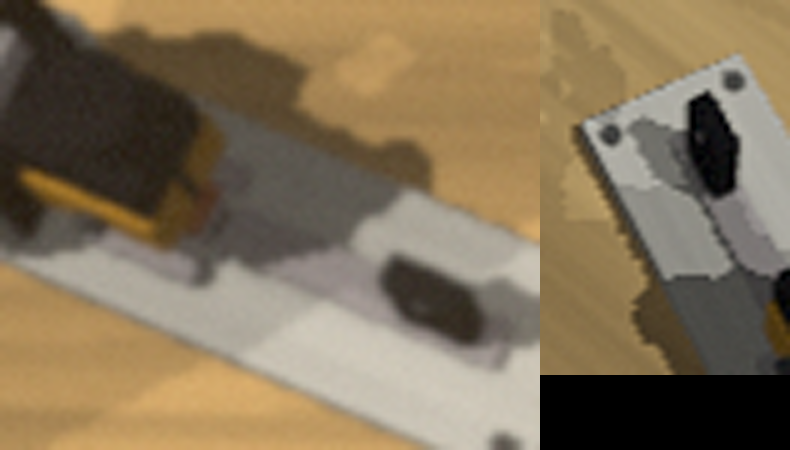

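The gauge is released on the bed and upright, lying between the ribs. The near rib's front is at about crop (205,270), i.e. (169,160) in the top image. The notch line is in shadow near (225,240), so I average frames and stretch the contrast there.

```bash
python3 - <<'E'
from h import *
F=[grab('top') for _ in range(8)];f=F[0]
A=np.mean([x['frame'].astype(float) for x in F],0);np.save('A3.npy',A)
x,y,w,h=158,136,40,30
c=A[y:y+h,x:x+w];c=np.clip((c-30)*2.4,0,255).astype(np.uint8)
i=cv2.resize(c,None,fx=20,fy=20,interpolation=cv2.INTER_CUBIC)
cv2.imwrite('pics/g4.png',i[:,:,::-1])
for x_,y_,z in((0,14,.024),(0,26,.024),(0,-14,.024),(0,-26,.024),(0,10,.022),(0,-10,.022)):
    print(x_,y_,((proj(f,[*(M+x_/1000*u+y_/1000*nn),z])-[x,y]+.5)*20).round())
print(monitor.sense()['clock'])
E
```

```text
0 14 [210. 421.]
0 26 [164. 513.]
0 -14 [318. 208.]
0 -26 [364. 118.]
0 10 [230. 396.]
0 -10 [307. 244.]
14.7
```

View pics/g4.png

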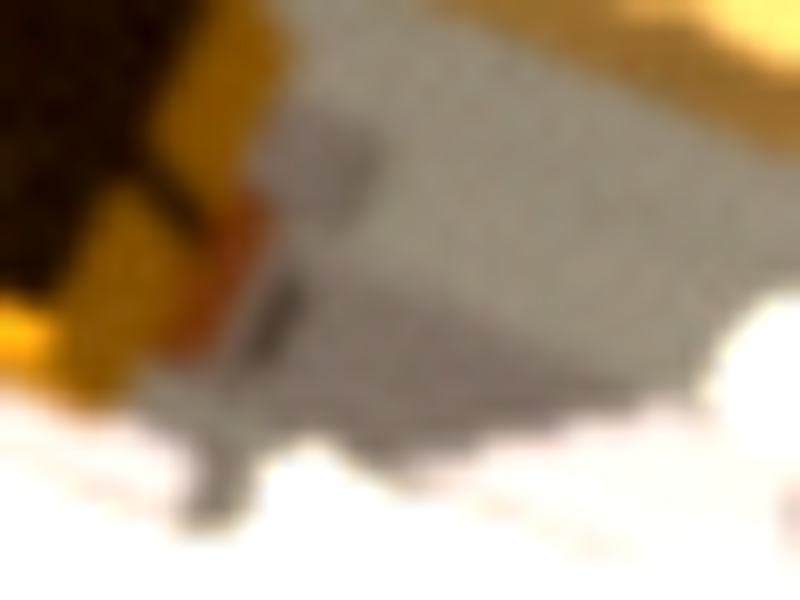

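```bash
python3 - <<'E'
from h import *
f=grab('top');A=np.load('A3.npy').mean(2)
def L(n,c,z):
    r=ray(f,np.array([158,136])+(np.array(c)+.5)/20-.5,z)[:2]-M;print(n,(r@u*1000).round(1),(r@nn*1000).round(1))
L('line',(276,320),.022)
L('far bottom',(382,165),.016);L('far top',(347,165),.024);L('near bottom',(248,480),.016);L('near top',(200,470),.024)
# profiles along u through the rib centres and the blade (pixel values sampled each mm)
for y,z in((-20,.016),(-17,.016),(20,.016),(0,.022),(-5,.022)):
    s=np.arange(-14,8,1)/1000
    P=np.array([proj(f,[*(M+a*u+y/1000*nn),z]) for a in s],np.float32)
    print(y,dict(zip(range(-14,8),cv2.remap(A.astype(np.float32),P[:,0][None],P[:,1][None],cv2.INTER_CUBIC)[0].round().astype(int))))
E
```

```text
line -0.9 -0.3
far bottom -1.7 -23.4
far top -0.8 -20.0
near bottom -4.4 17.2
near top -1.6 19.8
-20 {-14: np.int64(88), -13: np.int64(87), -12: np.int64(86), -11: np.int64(87), -10: np.int64(87), -9: np.int64(86), -8: np.int64(87), -7: np.int64(87), -6: np.int64(86), -5: np.int64(85), -4: np.int64(83), -3: np.int64(80), -2: np.int64(77), -1: np.int64(74), 0: np.int64(73), 1: np.int64(72), 2: np.int64(72), 3: np.int64(73), 4: np.int64(74), 5: np.int64(74), 6: np.int64(75), 7: np.int64(75)}
-17 {-14: np.int64(87), -13: np.int64(87), -12: np.int64(87), -11: np.int64(87), -10: np.int64(87), -9: np.int64(87), -8: np.int64(87), -7: np.int64(87), -6: np.int64(87), -5: np.int64(86), -4: np.int64(84), -3: np.int64(81), -2: np.int64(78), -1: np.int64(75), 0: np.int64(73), 1: np.int64(73), 2: np.int64(73), 3: np.int64(74), 4: np.int64(75), 5: np.int64(75), 6: np.int64(75), 7: np.int64(74)}
20 {-14: np.int64(170), -13: np.int64(170), -12: np.int64(170), -11: np.int64(169), -10: np.int64(166), -9: np.int64(161), -8: np.int64(148), -7: np.int64(133), -6: np.int64(115), -5: np.int64(99), -4: np.in
[... 298 characters left out ...]
(77), -9: np.int64(77), -8: np.int64(77), -7: np.int64(77), -6: np.int64(76), -5: np.int64(74), -4: np.int64(70), -3: np.int64(66), -2: np.int64(60), -1: np.int64(58), 0: np.int64(58), 1: np.int64(61), 2: np.int64(65), 3: np.int64(66), 4: np.int64(64), 5: np.int64(60), 6: np.int64(57), 7: np.int64(56)}
-5 {-14: np.int64(77), -13: np.int64(77), -12: np.int64(77), -11: np.int64(77), -10: np.int64(76), -9: np.int64(77), -8: np.int64(77), -7: np.int64(77), -6: np.int64(77), -5: np.int64(75), -4: np.int64(73), -3: np.int64(70), -2: np.int64(67), -1: np.int64(64), 0: np.int64(63), 1: np.int64(65), 2: np.int64(68), 3: np.int64(67), 4: np.int64(64), 5: np.int64(61), 6: np.int64(58), 7: np.int64(56)}
```

The notch line reads -0.9 mm and the rib fronts about -1.3 mm in the same frame. They are level within the measurement error, and the lateral offset is -0.3 mm. Next I press the head.

```bash
python3 - <<'E'
from h import *
h=M+.0212*u
env.close_gripper(effort=30)
env.reach([*h,.19],Q)
env.movel([*h,.145],velocity=.15)
c=env.movel([*h,.1235],velocity=.02,guard=15)
s=monitor.sense();print(c,s['contact_force'],s['position'],s['clock'])
env.movel([*h,.20],velocity=.15)
env.reach([.45,-.20,.22],Q)
print(monitor.sense()['clock'])
F=[grab('top') for _ in range(6)];g=grab('scene')
A=np.mean([x['frame'].astype(float) for x in F],0)
i=cv2.resize(A[115:170,138:208].astype(np.uint8),None,fx=6,fy=6,interpolation=cv2.INTER_CUBIC)
j=cv2.resize(g['frame'][270:390,258:358],None,fx=3.6,fy=3.6,interpolation=cv2.INTER_CUBIC)
c=np.clip((A[136:166,158:198]-30)*2.4,0,255).astype(np.uint8);k=cv2.resize(c,None,fx=7,fy=7,interpolation=cv2.INTER_CUBIC)
W=np.zeros((560,790,3),np.uint8);W[:330,:420]=i;W[:432,425:785]=j;W[340:550,:280]=k
cv2.imwrite('pics/g5.png',W[:,:,::-1])
E
```

```text
True [-1.11112854  0.01102339  4.5418643 ] [0.59959498 0.17244261 0.12609597] 18.3667
20.5
```

View pics/g5.png

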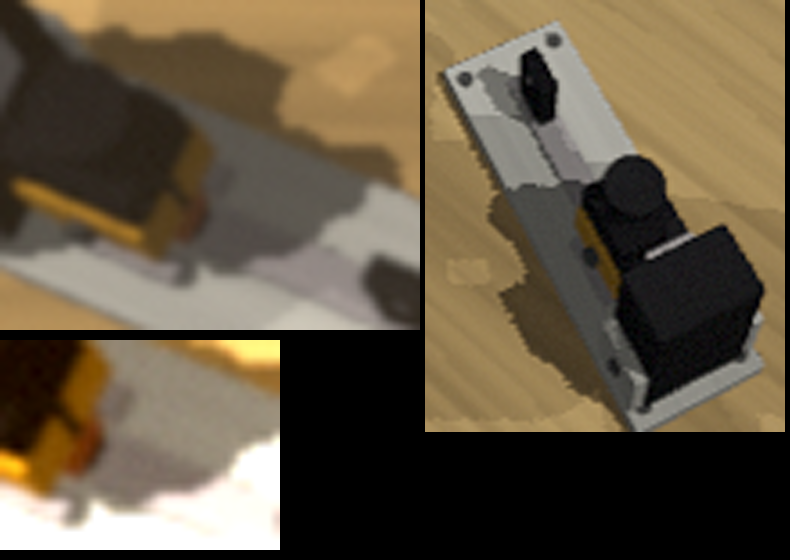

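The press stopped at z = 0.1261, which is 11.9 mm of travel, the value expected for resting on the blade. The line is now hard to see next to the copper foot, so I check numerically that the gauge did not shift.

```bash
python3 - <<'E'
from h import *
A0=np.load('A3.npy');F=[grab('top') for _ in range(8)];f=F[0];A=np.mean([x['frame'].astype(float) for x in F],0)
def reg(P):return P[150:182,188:232].mean(2).astype(np.float32)
print('shift',cv2.phaseCorrelate(reg(A0),reg(A),cv2.createHanningWindow((44,32),cv2.CV_32F)))
for nm,B in(('before',A0),('after',A)):
    for y in(0,-5,5):
        P=np.array([proj(f,[*(M+a/1000*u+y/1000*nn),.022]) for a in range(-8,7)],np.float32)
        v=cv2.remap(B.astype(np.float32),P[:,0][None],P[:,1][None],cv2.INTER_LINEAR)[0]
        print(nm,y,'R',v[:,0].astype(int).tolist(),'B',v[:,2].astype(int).tolist())
i=np.hstack([cv2.resize(np.clip((B[140:163,160:180]-20)*2.4,0,255).astype(np.uint8),None,fx=20,fy=20,interpolation=cv2.INTER_NEAREST) for B in(A0,A)])
cv2.imwrite('pics/g6.png',i[:,:,::-1]);print(i.shape,monitor.sense()['clock'])
E
```

```text
shift ((0.5377713024307944, 0.07330755579302384), 0.9670043488343557)
before 0 R [81, 81, 81, 79, 75, 71, 67, 65, 66, 69, 73, 76, 77, 78, 78] B [72, 71, 69, 67, 63, 59, 55, 53, 52, 54, 56, 54, 50, 44, 40]
before -5 R [82, 82, 82, 80, 78, 76, 73, 70, 70, 73, 76, 77, 78, 78, 77] B [71, 71, 70, 69, 67, 64, 61, 58, 58, 59, 59, 56, 51, 46, 41]
before 5 R [84, 83, 82, 80, 78, 75, 72, 71, 70, 73, 76, 77, 78, 78, 78] B [72, 71, 70, 69, 66, 63, 60, 58, 57, 58, 59, 57, 52, 45, 41]
after 0 R [82, 81, 81, 79, 76, 72, 68, 65, 64, 67, 71, 73, 74, 75, 76] B [70, 70, 70, 68, 63, 59, 50, 43, 36, 34, 31, 31, 31, 31, 31]
after -5 R [82, 82, 82, 81, 78, 76, 72, 69, 69, 71, 73, 74, 74, 74, 70] B [72, 71, 71, 69, 66, 62, 56, 49, 43, 40, 35, 34, 34, 32, 31]
after 5 R [83, 82, 81, 80, 77, 75, 72, 71, 70, 71, 74, 76, 77, 79, 80] B [72, 71, 70, 69, 65, 62, 55, 49, 43, 39, 35, 34, 32, 31, 31]
(460, 800, 3) 21.25
```

View pics/g6.png

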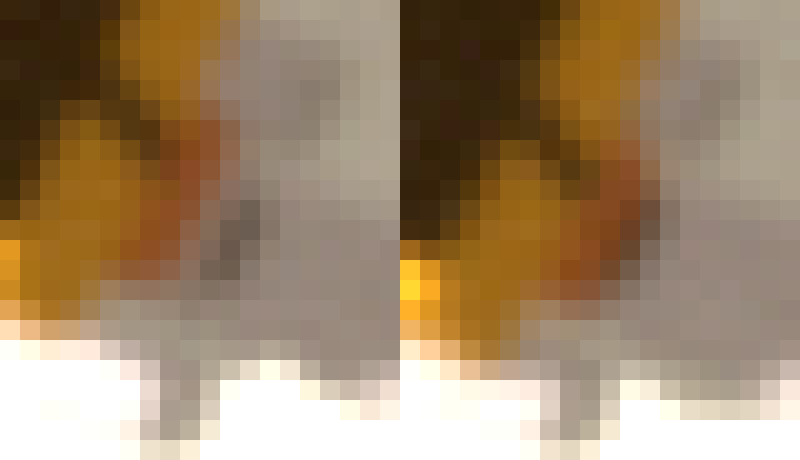

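The line's profile is the same before and after the press (darkest at -1 to 0 mm), so the gauge did not move. In the after image (right half) it lies right against the front of the copper foot, about (640,235).

```bash
python3 -c "
from h import *
s=monitor.sense();print(s['clock'],s['position'],s['contact_force']);job.hand_in()"
```

```text
21.25 [ 0.44999095 -0.19999717  0.21998302] [-0.16678025  0.09812411 -0.59017428]
the job is handed in; nothing more can be done
```

The job is done and handed in at 21.3 s. I gripped the notched narrow gauge by its handle and set it on the bed. I slid it in under the electrode, about 0.7 mm above the bed and then lowered to touch, and let go. Then I pressed the head down with the shut fingers and moved the arm clear. I did not touch the wide gauge or the yellow look-alikes.

**Last checks**
- **Notch line:** it is level with the rib fronts to about 0.5 mm by the averaged estimate. Single rib-edge readings scattered by about ±2 mm, because the pixels there are about 2.3 mm and the area is in shadow.
- **Sideways position:** the blade is about 0.3 mm off centre between the ribs.
- **Weld head:** the press stopped on contact at 11.9 mm of travel, against 12 mm expected for resting on the blade.
- **Gauge after the press:** the line's brightness profile was the same before and after. A whole-patch image comparison suggested a 0.5 px shift; I put that down to the method and moving shadows and did not confirm it separately.

**Disagreement between views:** my first fits of the bed end differed by about 6 mm between the two cameras. The bed's screw dots agreed to 1.4 mm, so I took the mouth position mainly from them.

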